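Drive the wedge under the leaning hall mirror

ROBOT

A 6-joint arm with a two-finger parallel gripper is mounted at the origin on the work surface. World frame = base frame: x ahead of the robot, y to its left, z up, the work surface at z = 0. Lengths are in mm, angles in degrees, forces in N, time in s.
With the tool pointing down it reaches from about 275 to 850 mm from the base axis. Payload 19 kg.
Tool frame: the origin (TCP) lies midway between the tips of the shut fingers; the grasp point (between the pads) lies r.grip_depth behind it (r.grip_depth is the distance from the TCP to the grasp point, in mm); z points along the fingers, y is the line along which they close (so a half turn about z gives the same grasp; the last joint's range is limited). The gripper opens to 85 mm and grips with 20 to 120 N. Pads are 22 mm wide; open, the fingers measure 114 mm over their backs; the gripper's body (76 mm by 85 mm) begins 54 mm behind the grasp point. The pads swing forward as they close: fully open they stand 13 mm farther back than shut.
Start: joints at [57.582, 8.623, 82.357, -0, 89.026, -7.678], TCP at [240.641, 522.19, 231.267] pointing down, gripper open.
Joint ranges: [-160.23, 160.23], [-39.13, 120.54], [6.94, 153.29], [-79.49, 259.48], [9.18, 160.14], [-161.06, 161.06]. Speed limits (degrees/s): [108.29, 108.29, 127.2, 172.46, 172.46, 172.46].

INTERFACE

Orientations are given as [roll, pitch, yaw] about the fixed x, y, z axes, in that order (R = Rz(yaw) Ry(pitch) Rx(roll)).
In Python, from workcell import r gives the robot as it stands.
- The arm moves only by the tool move_arm, never from a script. Its argument "targets" is one flat list of numbers, 7 for each row, row after row: the shift along the tool's x, y, z scaled (see below), then the turn, a rotation vector about the tool's x, y, z scaled (see below), then the opening, from 0 (shut) to 1 (fully open). In form: [tx, ty, tz, ax, ay, az, grip, tx, ty, tz, ax, ay, az, grip, ...]. A call has exactly 10 rows; each row is the pose to reach, as a shift and turn from the pose commanded when the call began, along the tool's axes at that moment, turning the shorter way round; what a row does not reach only later rows make up. The controller multiplies each number of a shift by 200 mm and each number of a turn by pi rad. A row lasts 1/8 s, in which the tool goes at most 62.5 mm and 10.7 degrees, less where a joint would pass 70% of its speed; a pose out of reach is approached as far as the arm can. A call with a number of a shift or a turn outside -1 to 1 is refused whole. A call with a gripper value outside its range is refused whole. The fingers move at their own pace and stop on an object; "force" is the grip in N (left out, the last holds). Time passes only in rows, so rows that repeat a pose let the fingers close, or fill a call up. It gives the time, the measured TCP pose, the force, the opening and the grip force at its end, in the units of the state.
- r.observe(): the state, without advancing time (a new reading comes with each control period).
- r.read_camera(name): name is "side" or "top" or "wrist"; returns a dict with "img" (420x560x3 uint8, blue, green, red), "range_z" (420x560 float32, mm along the optical axis (not along the pixel's ray), 0 where there is no reading), "fx", "fy", "cx", "cy" (pixels), "xyz" and "rotation" of the camera in the world. Camera axes: x right, y up, looking along -z (the intrinsics and any distortion apply to the point x, -y, -z); pixel columns grow to the right and rows downward; lengths in mm; the calibration is good to about 2 mm. A picture is of the moment at which its call begins.
- r.hand_in(): hands the job in; it is judged then, once.
The state is a dict: "t": time; "joint_positions": joint angles; "joint_vel": joint speeds; "joint_efforts": joint torques, N m; "eef_pos": TCP position; "eef_rot": TCP orientation; "contact_force": force on the tool from outside, world axes, zero at the start; "torque": the same for the moment, N m; "finger_gap": opening from 0.0 (shut) to 1.0 (fully open); "finger_force": force on a finger pad.
Only numpy, scipy, OpenCV 4.12 (cv2) and the standard library are available. Lean on these libraries where they do the work, as an engineer would, in place of code of your own. Each camera call takes 0.05 s, during which the arm holds its last target. There are 200 camera calls.

TASK

The swing mirror on the console has lost one front foot and leans on the door wedge that has been started under that corner. Pick up the rubber mallet and tap the wedge in, sideways, with separate taps on its thick end until the mirror stands level and the wedge goes no further and sits tight; then lay the mallet back down flat on its felt mat and let go. Touch the wedge with nothing but the mallet, do not touch the mirror, and leave everything else on the console where it is.

Things in the scene. Friction and masses are not known exactly. Their poses are not given: they have to be found in the camera images.
- mirror: Oak swing mirror, 0.32 m tall, 3.3 kg, on a plinth 210 (x) by 300 (y) by 24 mm thick, its underside 24 mm up when level. Origin: on the console under the plinth's centre; this frame stays still. +x points from front to back: the plinth's front edge is at x = -105 mm; z up. Three 24 mm feet at (-82, 125), (82, -125), (82, 125) mm; the front one at (-82, -125) mm is missing.
- stand (a joint): Lean of the mirror, rad: it rocks on the line through the feet at (-82, 125) and (82, -125) mm. 0 = level, on all three feet, a hard stop; positive = the corner without a foot sinks. It starts at about 0.05 to 0.10, resting on the wedge.
- mirror_gap (a point): Point at (-105, -100, 24) mm of the mirror's fixed frame: lower front edge of the level plinth, above the middle of the place where the wedge goes in. The wedge is driven roughly along the mirror's +x. The mirror's posts and frame rise from the plinth at x = 45 mm; a low marble slab lies in front of them.
- wedge: Smooth beech door wedge, 140 (x) by 46 mm, 36 mm high at the thick end, 6 mm at the thin end, 0.11 kg. Origin: centre of its flat underside, on the console; +x points to the thin end, already 20 to 42 mm under the plinth. Pushing it on takes 5 to 13 N; it has 42 to 65 mm to go. With the mirror level it jams: 15 N taps then move it under 1 mm each, and about 55 mm stands out.
- wedge_butt (a point): Centre of the wedge's upright thick end face (46 mm wide, 36 mm high), 18 mm above the console: where the mallet lands.
- mallet: Rubber mallet, 200 mm long, 0.32 kg, lying on its side on the mat. Head: black cylinder 40 mm thick, 84 mm long along y, either end face may strike. Wooden handle 24 mm wide (y), 30 mm high (z), running to -x, with a 39 mm knob at its end. Origin: level with the underside, 20 mm below the handle's axis; head axis at x = 50 mm, handle's end at x = -130 mm, centre of mass at x = 15 mm; z up.
- mallet_grip (a point): Point on the handle's axis 50 mm from the head's axis, near the balance point; 20 mm above whatever the mallet lies on. The handle is 24 mm wide here and free of other parts for 20 mm towards the head and 110 mm the other way.
- mallet_head (a point): Centre of the mallet's head; the two striking faces are 42 mm from it along the mallet's +y and -y.
- mat: Grey felt mat, 250 mm (x) by 170 mm (y), 3 mm thick, fixed to the console. Origin: centre of its underside.
- tealight: Glass tealight holder, 72 mm across, 70 mm high, standing in front of the mirror to one side of the wedge or the other. Origin: centre of its underside. Leave alone.
- lunchbox: Grey plastic lunchbox with latch clips, 190 mm (x) by 131 mm (y) by 67 mm high. Origin: centre of its underside. Leave alone.
- bowl: Stoneware key bowl, 144 mm across, 55 mm high, with keys. Origin: centre of its underside. Leave alone.
- fob: Black car fob, 75 mm (x) by 38 mm by 14 mm high. Origin: centre of its underside. Leave alone.
- woodbox: Small wooden box with hinged lid, 104 mm (x) by 144 mm (y) by 64 mm high. Origin: centre of its underside. Leave alone.
- shoehorn: Steel shoehorn lying flat, 180 mm long (x), 38 mm wide, 8 mm high. Origin: its middle, on the console. Leave alone.
Not all that is in view belongs to the job. What is shaped like the wedge but yellow is not meant.

How it is judged:
By the outcome, as a careful person would: the job done as asked, in the order asked, and still so for the second after the job is handed in, with the robot touching nothing.
It also fails if it takes over 48 s, if anything falls off the work surface, if the arm or the gripper's body presses on something with over 40 N, if the wrist force passes 120 N, or if a joint passes its speed limit or range.

## Working session

There is one attempt and no reset: what is moved stays moved. The work goes in short steps, Python scripts to look and compute and a tool call to move; the robot and the scene stay as the last step left them, time stands still between calls to the robot, and variables do not carry over. Pictures are saved under pics/ and viewed, at most 10 in all, crops included, and the job is handed in when it is done.

Besides the shell and the picture viewer there is one more tool, called after "Emit:" by a JSON object that holds its "name" and its "arguments", one argument or row to a line. move_arm: Moves the arm, as the interface text tells. Shifts and turns lie within -1 to 1; 1 stands for 200 mm of shift or pi rad of turn. Its arguments: {"type":"object","properties":{"targets":{"type":"array"},"force":{"type":"number"}},"required":["targets"]}

```bash
mkdir -p pics; cat > h.py <<'E'
import numpy as np, cv2
from workcell import r
def cam(n):
    c=r.read_camera(n); return c
def cloud(c):
    z=c["range_z"]; v,u=np.mgrid[0:z.shape[0],0:z.shape[1]]
    p=np.stack([(u-c["cx"])/c["fx"]*z,-(v-c["cy"])/c["fy"]*z,-z],-1)
    R=np.array(c["rotation"]); 
    w=p@R.T+np.array(c["xyz"]); w[z<=0]=np.nan; return w
E
python3 - <<'E'
from h import *
print(r.grip_depth, r.observe())
a=cam("top");b=cam("side")
for n,c in(("top",a),("side",b)):
    print(n,c["fx"],c["xyz"],np.array(c["rotation"]).tolist(),[k for k in c]); cv2.imwrite(f"pics/{n}1.png",c["img"]); np.savez(f"{n}1.npz",w=cloud(c),img=c["img"])
E
```

```text
18.700000000000003 {'t': 0.0, 'joint_positions': array([ 5.75822837e+01,  8.64946235e+00,  8.23922289e+01,  2.92114842e-04,
        8.90268370e+01, -7.67714830e+00]), 'joint_vel': array([-0.04416326, -0.08861177,  0.08377978,  0.02496352, -0.0067878 ,
        0.0218728 ]), 'joint_efforts': array([-4.41295879e-05, -7.13040662e+01, -5.70895243e+01, -1.86167840e-04,
        8.61141190e-03, -4.94939206e-05]), 'eef_pos': array([240.52181993, 522.00600703, 230.697011  ]), 'eef_rot': array([-1.79932125e+02, -9.44420438e-03,  1.55259421e+02]), 'contact_force': array([-0.13526069, -0.08810844, -0.30374289]), 'torque': array([-0.03285029,  0.00322334,  0.0086292 ]), 'finger_force': 0.0, 'finger_gap': 0.9995246562787772}
top 412.67123187397664 [ 299.94344653  113.5490847  1382.71302177] [12.963015290975001, -0.02242270887688315, -90.50464325358861] ['img', 'range_z', 'fx', 'fy', 'cx', 'cy', 'xyz', 'rotation']Traceback (most recent call last):
  File "<stdin>", line 5, in <module>
  File "h.py", line 9, in cloud
    w=p@R.T+np.array(c["xyz"]); w[z<=0]=np.nan; return w
      ~~~~~^~~~~~~~~~~~~~~~~~~
ValueError: operands could not be broadcast together with shapes (420,560) (3,)
```

```bash
sed -i 's/R=np.array(c\["rotation"\]); /R=Rot.from_euler("xyz",c["rotation"],degrees=True).as_matrix()/; 1a from scipy.spatial.transform import Rotation as Rot' h.py
python3 - <<'E'
from h import *
a=cam("top");b=cam("side")
for n,c in(("top",a),("side",b)):
    print(n,c["fx"],c["xyz"],c["rotation"]); cv2.imwrite(f"pics/{n}1.png",c["img"]); np.savez(f"{n}1.npz",w=cloud(c),img=c["img"])
E
```

```text
top 412.67123187397664 [ 299.94344653  113.5490847  1382.71302177] [ 1.29630153e+01 -2.24227089e-02 -9.05046433e+01]
side 409.0277831500741 [ -95.56938864 -867.84642505  724.7036402 ] [ 60.60668198  -0.90588746 -35.21703787]
```

View pics/top1.png

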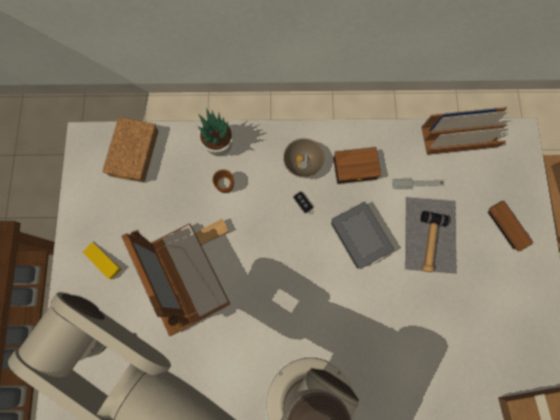

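View pics/side1.png

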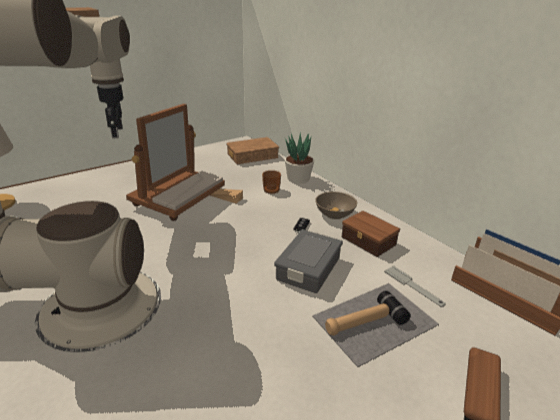

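Top view: beech wedge at about (213,232), with its thick end at (228,227) and its thin end under the mirror (180,280). The look-alike at (102,260) is yellow, so it isn't the one. The mallet lies on the mat, head at (434,219), handle end at (429,265). The tealight is at (223,181). Next I'll enlarge these to confirm and measure.

```bash
python3 - <<'E'
from h import *
d=np.load("top1.npz");w=d["w"];im=d["img"]
s=np.load("side1.npz");ws=s["w"];ims=s["img"]
A=cv2.resize(im[195:285,180:260],None,fx=5,fy=5,interpolation=2)[:450]
A=cv2.resize(im[160:280,120:260],(400,343),interpolation=2)
B=cv2.resize(im[190:290,395:465],(400,343*400//240),interpolation=2)[:343]
B=cv2.resize(im[190:290,395:465],(240,343),interpolation=2)
cv2.imwrite("pics/crop.png",np.hstack([A,B]))
hsv=cv2.cvtColor(im,cv2.COLOR_BGR2HSV)
def rep(name,m,W):
    m=m&np.isfinite(W[...,2]); n,l,st,c=cv2.connectedComponentsWithStats(m.astype(np.uint8))
    k=1+np.argmax(st[1:,4]); m=l==k; P=W[m]
    b=cv2.minAreaRect(P[:,:2].astype(np.float32)); print(name,st[k],c[k].round(1),"z",np.percentile(P[:,2],[2,50,98]).round(1),"rect",np.round(b[0],1),np.round(b[1],1),round(b[2],1),"corners",cv2.boxPoints(b).round(0).tolist()); return m
def win(x0,x1,y0,y1,sh=im.shape[:2]):
    m=np.zeros(sh,bool); m[y0:y1,x0:x1]=1; return m
h,S,V=[hsv[...,i].astype(int) for i in range(3)]
print("table z",np.nanmedian(w[300:340,280:290,2]), np.nanmedian(w[130:140,250:280,2]))
print("wedge px hsv",hsv[230,213],hsv[231,220],hsv[228,226],"handle",hsv[245,432],hsv[240,180],hsv[265,215])
rep("mallet high",win(400,465,190,290)&(w[...,2]>12),w)
rep("head",win(400,465,190,290)&(V<60)&(w[...,2]>15),w)
rep("handle",win(400,465,190,290)&(S>80)&(h<25)&(w[...,2]>12),w)
rep("mat",win(400,465,190,290)&(w[...,2]<60)&(V<150)&(S<60),w)
rep("wedge",win(195,240,210,250)&(w[...,2]>6)&(w[...,2]<45)&(S>70),w)
rep("wedge z",win(195,240,210,250)&(w[...,2]>28)&(w[...,2]<42),w)
rep("tealight",win(205,245,165,200)&(w[...,2]>20),w)
rep("fob",win(285,320,185,215)&(w[...,2]>6),w)
rep("lunch",win(320,400,195,275)&(w[...,2]>20),w)
rep("shoe",win(385,450,172,195)&(w[...,2]>3.5),w)
rep("plinth",win(110,235,215,340)&(w[...,2]>25)&(w[...,2]<75)&~(win(195,240,210,250)&(S>90)&(V>150)),w)
for p in [(228,222),(228,235),(222,224),(200,240),(190,226),(229,300),(168,333)]: print(p,w[p[1],p[0]].round(0))
E
```

```text
table z 1.030475471942509 1.1316218882361682
wedge px hsv [ 16 133 107] [ 17 136 172] [ 16 128 158] handle [ 17 136 156] [ 19  47 104] [ 19  39 112]
mallet high [420 210  29  62 755] [431.5 235.1] z [18.7 37.9 46.3] rect [ 502.9 -409.1] [ 84.9 198.3] 74.9 corners [[396.0, -424.0], [588.0, -476.0], [610.0, -394.0], [418.0, -342.0]]
head [421 211  28  15 259] [434.  217.9] z [22.9 40.9 47.3] rect [ 578.4 -429.6] [84.8 35.4] 79.3 corners [[553.0, -468.0], [588.0, -475.0], [604.0, -391.0], [569.0, -385.0]]
handle [422 222  16  50 420] [430.  247.7] z [22.7 36.8 43.7] rect [ 484.3 -411.5] [ 36.3 163.7] 74.3 corners [[401.0, -407.0], [558.0, -451.0], [568.0, -416.0], [410.0, -372.0]]
mat [ 405  197   52   77 3277] [430.3 233.1] z [-1.6  4.7 44. ] rect [ 529.4 -423.7] [177.4 254.9] 85.1 corners [[395.0, -501.0], [649.0, -523.0], [664.0, -346.0], [410.0, -324.0]]
wedge [195 219  34  31 462] [211.  231.6] z [ 9.8 25.5 40.3] rect [534.7 313. ] [ 68.1 104. ] 27.7 corners [[480.0, 343.0], [529.0, 251.0], [589.0, 283.0], [541.0, 375.0]]
wedge z [212 218  16  18 155] [219.4 226.5] z [28.1 32.6 40.
[... 479 characters left out ...]
] [361.4 234.6] z [35.  66.7 72.8] rect [ 522.2 -177.9] [195.3 131.7] 27.7 corners [[405.0, -165.0], [466.0, -282.0], [639.0, -191.0], [578.0, -74.0]]
shoe [391 172  59  23 462] [415.1 182.8] z [ 3.6  6.7 12.9] rect [ 708.8 -405.1] [ 77.4 207.7] 0.7 corners [[669.0, -302.0], [671.0, -509.0], [749.0, -509.0], [746.0, -301.0]]
plinth [ 151  223   79  113 4234] [189.4 275.5] z [39.8 58.7 69.7] rect [391.2 412. ] [301.9 210.3] 27.5 corners [[209.0, 435.0], [306.0, 249.0], [574.0, 389.0], [476.0, 575.0]]
(228, 222) [577. 263.   1.]
(228, 235) [532. 263.   0.]
(222, 224) [565. 280.  31.]
(200, 240) [513. 354.  18.]
(190, 226) [554. 381.  56.]
(229, 300) [317. 256.   3.]
(168, 333) [219. 436.  63.]
```

View pics/crop.png

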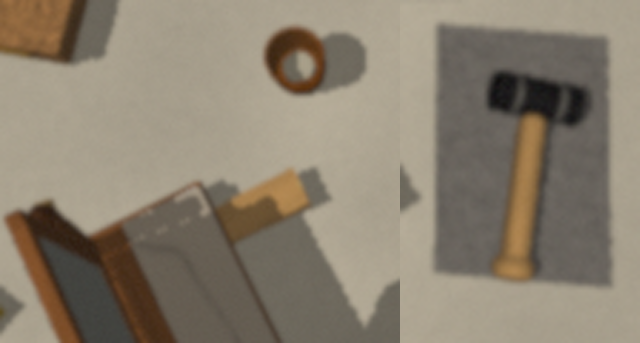

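The crop confirms it: natural wood wedge with its thick end sticking out right of the plinth, and the mallet on its mat with the head away from the robot. I'll go up first, clear of the mirror, then over towards the mat.

Emit:
{"name": "move_arm", "arguments": {
  "targets": [0,0,-1,0,0,0,1,0,0,-1,0,0,0,1,0,0,-1,0,0,0,1,-0.2,-0.2,-1,0,0,0,1,-0.9,-1,-1,0,0,0,1,-0.9,-1,-1,0,0,0,1,-0.9,-1,-1,0,0,0,1,-0.9,-1,-1,0,0,0,1,-0.9,-1,-1,0,0,0,1,-0.9,-1,-1,0,0,0,1]
}}

```text
t: 1.45
eef_pos: [320.4, 265.6, 431.2]
eef_rot: [-180.0, -0.0, 155.3]
contact_force: [1.0, 0.4, -0.5]
finger_gap: 0.995
finger_force: 0.0
```

Emit:
{"name": "move_arm", "arguments": {
  "targets": [-0.9,-1,0,0,0,0,1,-0.9,-1,0,0,0,0,1,-0.9,-1,0,0,0,0,1,-0.9,-1,0,0,0,0,1,-0.9,-1,0,0,0,0,1,-0.9,-1,0,0,0,0,1,-0.9,-1,0,0,0,0,1,-0.9,-1,0,0,0,0,1,-0.9,-1,0,0,0,0,1,-0.9,-1,0,0,0,0,1]
}}

```text
t: 2.7
eef_pos: [400.1, 8.6, 431.4]
eef_rot: [-180.0, 0.0, 155.3]
contact_force: [0.3, -0.3, 1.0]
finger_gap: 1.0
finger_force: 0.0
```

```bash
cat >> h.py <<'E'
def plan(xyz,yaw):
    o=r.observe(); R=Rot.from_euler("xyz",o["eef_rot"],degrees=True); T=Rot.from_euler("xyz",[180,0,yaw],degrees=True)
    print("shift",(R.inv().apply(np.array(xyz)-o["eef_pos"])/200).round(4),"turn",((R.inv()*T).as_rotvec()/np.pi).round(4),"t",round(o["t"],2),"F",np.round(o["contact_force"],1))
def ray(c,uv,z):
    uv=np.atleast_2d(np.array(uv,float)); R=Rot.from_euler("xyz",c["rotation"],degrees=True)
    d=R.apply(np.stack([(uv[:,0]-c["cx"])/c["fx"],-(uv[:,1]-c["cy"])/c["fy"],-np.ones(len(uv))],1)); o=np.array(c["xyz"])
    return o+d*((z-o[2])/d[:,2])[:,None]
def proj(c,p):
    q=Rot.from_euler("xyz",c["rotation"],degrees=True).inv().apply(np.array(p)-np.array(c["xyz"])); return np.array([c["cx"]-c["fx"]*q[0]/q[2],c["cy"]+c["fy"]*q[1]/q[2]])
E
python3 - <<'E'
from h import *
c=cam("wrist"); print(c["xyz"],c["rotation"],c["fx"],c["cx"],c["cy"])
for uv in [(0,0),(559,0),(559,419),(0,419),(280,210)]: print(uv,ray(c,uv,0).round(0))
plan([480,180,420],155.3); plan([520,-330,330],167)
E
```

```text
[324.00308945  43.83951654 574.43161347] [-1.90394004e+01 -2.12656691e-02  6.53272956e+01] 363.2387778741363 276.411896998121 203.13823184291005
(0, 0) [[  69. -265.    0.]]
(559, 0) [[396. 447.   0.]]
(559, 419) [[1190.  301.    0.]]
(0, 419) [[ 698. -768.    0.]]
(280, 210) [[518. -38.   0.]]
shift [-0.0043  0.9458  0.0568] turn [-0.      0.     -0.0001] t 2.75 F [ 0.3 -0.8  0.3]
shift [-1.252  -1.287   0.5071] turn [-0.      0.     -0.0651] t 2.75 F [ 0.3 -0.8  0.3]
```

```bash
python3 - <<'E'
from h import *
import pickle
c=cam("wrist"); pickle.dump(c,open("w1.pkl","wb")); cv2.imwrite("pics/w1.png",c["img"])
print(proj(c,[562,272,18]),proj(c,[503,-409,20]))
E
```

```text
[473.33709813 159.93923332] [ 84.85925561 289.39107344]
```

View pics/w1.png

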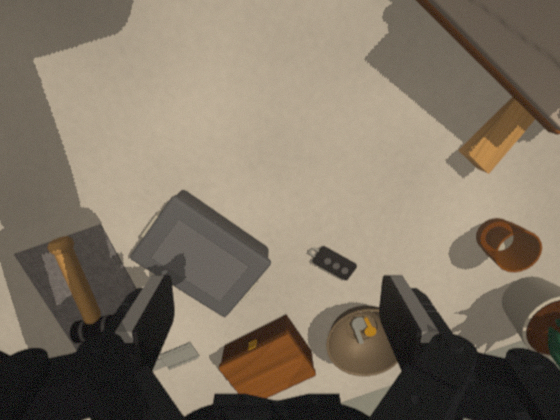

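The wrist view shows the wedge's thick end face at about (475,160), the mallet handle from (63,243) to (95,322), and the tealight at (508,245). I'll measure both from this one.

```bash
python3 - <<'E'
from h import *
import pickle
c=pickle.load(open("w1.pkl","rb")); im=c["img"]; hsv=cv2.cvtColor(im,cv2.COLOR_BGR2HSV)
m=((hsv[...,1]>100)&(hsv[...,0]>8)&(hsv[...,0]<24)&(hsv[...,2]>70)).astype(np.uint8)
def poly(x0,x1,y0,y1,eps):
    k=np.zeros_like(m); k[y0:y1,x0:x1]=m[y0:y1,x0:x1]
    cs=max(cv2.findContours(k,0,1)[0],key=cv2.contourArea); return cs[:,0],cv2.approxPolyDP(cs,eps,True)[:,0]
ct,p=poly(445,545,85,185,2.5); print("wedge poly",p.tolist())
for q in p: print(q,"z0",ray(c,q,0)[0,:2].round(1),"z36",ray(c,q,36)[0,:2].round(1))
ct,p=poly(40,120,225,325,2.5); print("handle",p.tolist())
k=np.zeros_like(m);k[255:310,40:120]=m[255:310,40:120]; v,u=np.nonzero(k)
P=ray(c,np.stack([u,v],1),23)[:,:2]; b=cv2.minAreaRect(P.astype(np.float32)); print("handle rect",b)
l=cv2.fitLine(P.astype(np.float32),2,0,.01,.01).ravel(); print(l, np.degrees(np.arctan2(l[1],l[0])))
print("knob end z23", [ray(c,q,23)[0,:2].round(0) for q in p])
A=cv2.resize(im[85:185,445:560],None,fx=5,fy=5,interpolation=2); cv2.imwrite("pics/w1c.png",A)
E
```

```text
wedge poly [[512, 96], [459, 149], [473, 164], [487, 172], [535, 118]]
[512  96] z0 [497.3 358.1] z36 [486.4 338.4]
[459 149] z0 [542.8 263.2] z36 [529.1 249.4]
[473 164] z0 [576.  277.2] z36 [560.2 262.5]
[487 172] z0 [598.5 294.4] z36 [581.3 278.7]
[535 118] z0 [544.8 383.1] z36 [530.9 361.8]
handle [[60, 237], [50, 242], [47, 248], [54, 254], [84, 321], [92, 323], [100, 315], [98, 307], [94, 308], [97, 305], [79, 268], [72, 239]]
handle rect ((485.09124755859375, -411.2032775878906), (36.11723709106445, 116.65721893310547), 77.08189392089844)
[ 9.7729290e-01 -2.1189299e-01  4.8279160e+02 -4.1121985e+02] -12.233309
knob end z23 [array([ 401., -387.]), array([ 402., -407.]), array([ 409., -418.]), array([ 423., -414.]), array([ 556., -446.]), array([ 566., -435.]), array([ 558., -412.]), array([ 542., -406.]), array([ 541., -414.]), array([ 538., -405.]), array([ 463., -391.]), array([ 412., -371.])]
```

View pics/w1c.png

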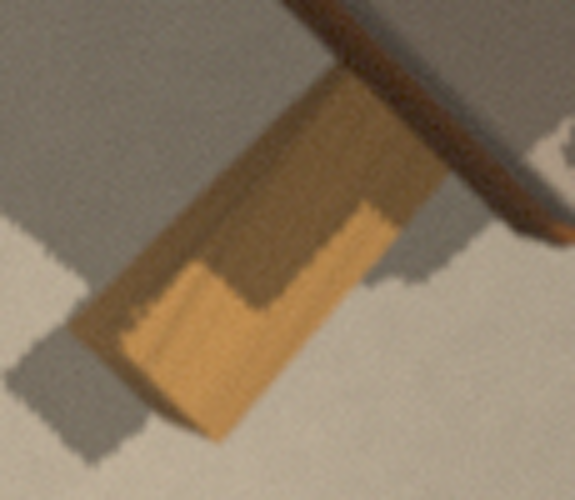

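Wedge butt centre ≈ (563,272), drive direction about 116.5°. Mallet yaw ≈ -12.5°, grip ≈ (530,-421), and the top and wrist views agree to about 2 mm. Heading to the mallet.

Emit:
{"name": "move_arm", "arguments": {
  "targets": [-1,-1,0.4,0,0,-0.068,1,-1,-1,0.4,0,0,-0.068,1,-1,-1,0.4,0,0,-0.068,1,-1,-1,0.4,0,0,-0.068,1,-1,-1,0.4,0,0,-0.068,1,-1,-1,0.4,0,0,-0.068,1,-1,-1,0.4,0,0,-0.068,1,-1,-1,0.4,0,0,-0.068,1,-1,-1,0.4,0,0,-0.068,1,-1,-1,0.4,0,0,-0.068,1]
}}

```text
t: 4.05
eef_pos: [498.1, -256.6, 351.8]
eef_rot: [-180.0, 0.0, 167.5]
contact_force: [-0.5, -0.6, -0.6]
finger_gap: 0.999
finger_force: 0.0
```

```bash
python3 - <<'E'
from h import *
print(r.observe()["eef_pos"],r.observe()["eef_rot"]); plan([530,-421,170],167.5)
E
```

```text
[ 498.12339047 -256.58810945  351.76597504] [-1.79978755e+02  3.67041456e-02  1.67537157e+02]
shift [-0.3325 -0.768   0.9093] turn [-0.0001  0.0002  0.0002] t 4.05 F [-0.5 -0.6 -0.6]
```

Emit:
{"name": "move_arm", "arguments": {
  "targets": [-0.333,-0.768,0.4,0,0,0,1,-0.333,-0.768,0.5,0,0,0,1,-0.333,-0.768,0.6,0,0,0,1,-0.333,-0.768,0.9,0,0,0,1,-0.333,-0.768,0.9,0,0,0,1,-0.333,-0.768,0.9,0,0,0,1,-0.333,-0.768,0.9,0,0,0,1,-0.333,-0.768,0.9,0,0,0,1,-0.333,-0.768,0.9,0,0,0,1,-0.333,-0.768,0.9,0,0,0,1]
}}

```text
t: 5.3
eef_pos: [530.0, -421.4, 171.8]
eef_rot: [-180.0, 0.0, 167.5]
contact_force: [-0.5, -0.4, 0.3]
finger_gap: 0.995
finger_force: 0.0
```

```bash
python3 - <<'E'
from h import *
c=cam("wrist"); print(proj(c,[530,-421,23]))
im=c["img"].copy()
q=[proj(c,[530+s*.976,-421-s*.216,23]).astype(int) for s in (-130,50)]
cv2.line(im,tuple(map(int,q[0])),tuple(map(int,q[1])),(0,0,255),1); cv2.circle(im,tuple(proj(c,[530,-421,23]).astype(int).tolist()),4,(0,255,0),1)
cv2.imwrite("pics/w2.png",im); plan([530,-421,6],167.5)
E
```

```text
[276.68473159 183.87162349]
shift [4.00e-04 2.50e-03 8.28e-01] turn [-0.0001  0.0001  0.    ] t 5.35 F [ 0.   0.  -0.4]
```

View pics/w2.png

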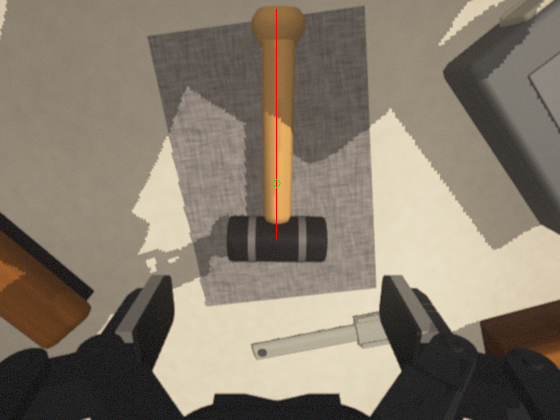

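The overlay sits on the handle from the knob (278,10) to the head centre (277,239), so the grasp is aligned. Descend and grip.

Emit:
{"name": "move_arm", "arguments": {
  "targets": [0,0.002,0.3,0,0,0,1,0,0.002,0.55,0,0,0,1,0,0.002,0.72,0,0,0,1,0,0.002,0.826,0,0,0,1,0,0.002,0.826,0,0,0,1,0,0.002,0.826,0,0,0,0,0,0.002,0.826,0,0,0,0,0,0.002,0.826,0,0,0,0,0,0.002,0.826,0,0,0,0,0,0.002,0.826,0,0,0,0],
  "force": 90
}}

```text
t: 6.6
eef_pos: [530.3, -421.4, 7.1]
eef_rot: [-180.0, 0.1, 167.5]
contact_force: [-0.4, 0.1, 6.0]
finger_gap: 0.265
finger_force: 88.2
```

Emit:
{"name": "move_arm", "arguments": {
  "targets": [0,0,-0.2,0,0,0,0,0,0,-0.5,0,0,0,0,0,0,-0.75,0,0,0,0,0,0.2,-0.75,0,0,-0.05,0,0,0.5,-0.75,0,0,-0.1,0,0,0.8,-0.75,0,0,-0.15,0,0,1,-0.75,0,0,-0.2,0,0,1,-0.75,0,0,-0.217,0,0,1,-0.75,0,0,-0.217,0,0,1,-0.75,0,0,-0.217,0]
}}

```text
t: 7.85
eef_pos: [573.1, -226.2, 156.0]
eef_rot: [180.0, -0.0, -153.6]
contact_force: [0.1, -0.9, -3.3]
finger_gap: 0.266
finger_force: 89.3
```

```bash
python3 - <<'E'
from h import *
print(r.observe()["eef_pos"],r.observe()["eef_rot"],r.observe()["finger_gap"]); plan([555,176,157],-153.5)
E
```

```text
[ 573.10052582 -226.2335446   155.98843928] [ 1.79991980e+02 -1.68452809e-02 -1.53554165e+02] 0.2659979899498529
shift [-0.8146  1.841  -0.005 ] turn [ 0.     -0.0001 -0.0003] t 7.85 F [ 0.1 -0.9 -3.3]
```

Emit:
{"name": "move_arm", "arguments": {
  "targets": [-0.41,0.92,0,0,0,0,0,-0.41,0.92,0,0,0,0,0,-0.41,0.92,0,0,0,0,0,-0.41,0.92,0,0,0,0,0,-0.41,0.92,0,0,0,0,0,-0.41,0.92,0,0,0,0,0,-0.41,0.92,0,0,0,0,0,-0.41,0.92,0,0,0,0,0,-0.41,0.92,0,0,0,0,0,-0.41,0.92,0,0,0,0,0]
}}

```text
t: 9.1
eef_pos: [564.4, -24.7, 156.1]
eef_rot: [-180.0, -0.0, -153.5]
contact_force: [-0.3, -0.4, -3.9]
finger_gap: 0.268
finger_force: 90.0
```

Emit:
{"name": "move_arm", "arguments": {
  "targets": [-0.41,0.91,0,0,0,0,0,-0.41,0.91,0,0,0,0,0,-0.41,0.91,0,0,0,0,0,-0.41,0.91,0,0,0,0,0,-0.41,0.91,0.3,0,0,0,0,-0.41,0.91,0.5,0,0,0,0,-0.41,0.91,0.5,0,0,0,0,-0.41,0.91,0.5,0,0,0,0,-0.41,0.91,0.5,0,0,0,0,-0.41,0.91,0.5,0,0,0,0]
}}

```text
t: 10.35
eef_pos: [556.9, 174.9, 57.4]
eef_rot: [-180.0, 0.1, -153.4]
contact_force: [-0.6, -0.1, -3.9]
finger_gap: 0.266
finger_force: 90.1
```

```bash
python3 - <<'E'
from h import *
o=r.observe();print(o["eef_pos"],o["eef_rot"]); plan([555,176,7],-153.5)
c=cam("wrist"); im=c["img"].copy(); P=np.array(o["eef_pos"])
a=np.radians(26.5); p=np.array([np.cos(a),np.sin(a),0]); d=np.array([-p[1],p[0],0]); hc=np.array([P[0],P[1],P[2]+16])+50*p
B=np.array([563,272,0])
def L(x,y,col): cv2.line(im,tuple(proj(c,x).astype(int).tolist()),tuple(proj(c,y).astype(int).tolist()),col,1)
L(hc-42*d,hc+42*d,(0,0,255))
for z in(0,36): L(B+[0,0,z]-23*p,B+[0,0,z]+23*p,(0,255,0))
L(B-23*p,B-23*p+90*d,(255,0,0))
cv2.imwrite("pics/w3.png",im)
E
```

```text
[556.94276332 174.88738639  57.43596668] [-1.79964237e+02  1.05301975e-01 -1.53447770e+02]
shift [0.0067 0.0095 0.2522] turn [-0.0002  0.0006  0.0003] t 10.35 F [-0.6 -0.1 -3.9]
```

View pics/w3.png

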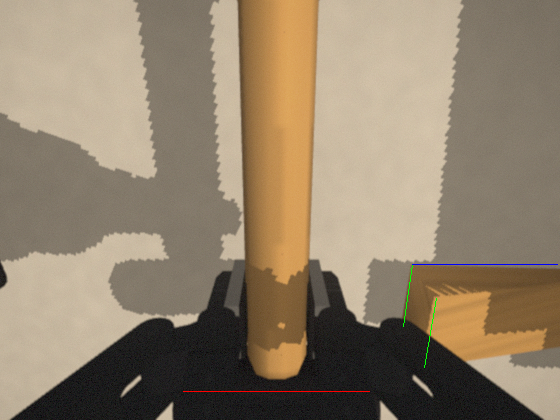

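The predicted wedge outline matches the picture (bottom corner at (411,263)), and the head is lined up with the butt. Now down to striking height for the first three taps, well short of the 42 mm minimum travel.

Emit:
{"name": "move_arm", "arguments": {
  "targets": [0.006,0.01,0.15,0,0,0,0,0.006,0.01,0.25,0,0,0,0,0.006,0.01,0.252,0,0,0,0,0.006,0.1,0.252,0,0,0,0,0.006,0.12,0.252,0,0,0,0,0.006,0.25,0.252,0,0,0,0,0.006,0.12,0.252,0,0,0,0,0.006,0.29,0.252,0,0,0,0,0.006,0.15,0.252,0,0,0,0,0.006,0.33,0.252,0,0,0,0]
}}

```text
t: 11.65
eef_pos: [527.1, 231.7, 6.2]
eef_rot: [-179.9, 0.1, -153.6]
contact_force: [6.4, -11.2, -4.6]
finger_gap: 0.266
finger_force: 91.6
```

```bash
python3 - <<'E'
from h import *
o=r.observe();print(o["eef_pos"],o["eef_rot"],o["joint_vel"].round(1),o["torque"].round(2),o["contact_force"])
d=np.array([-.446,.895]);print("adv",(o["eef_pos"][:2]-[537,212.1])@d, "drive F",o["contact_force"][:2]@d)
c=cam("wrist");cv2.imwrite("pics/w4.png",c["img"])
E
```

```text
[527.09950637 231.6738019    6.15711078] [-1.79934662e+02  5.16893392e-02 -1.53608608e+02] [31.  -2.6  3.8  0.2 -0.6 31.1] [-2.36 -1.1  -0.74] [  6.40876697 -11.16537033  -4.64779346]
adv 21.934172860275076 drive F -12.851316514505786
```

View pics/w4.png

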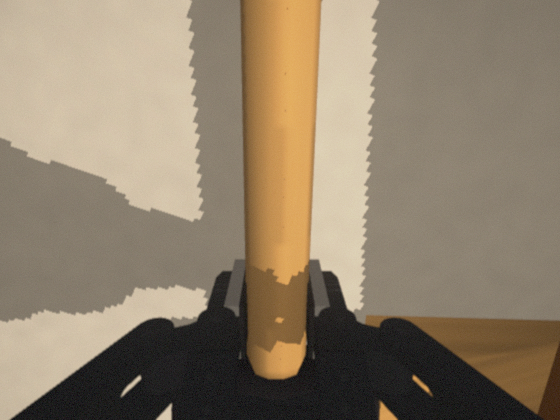

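Emit:
{"name": "move_arm", "arguments": {
  "targets": [0,-0.06,0,0,0,0,0,0,0.02,0,0,0,0,0,0,-0.05,0,0,0,0,0,0,0.04,0,0,0,0,0,0,-0.03,0,0,0,0,0,0,0.055,0,0,0,0,0,0,-0.015,0,0,0,0,0,0,0.07,0,0,0,0,0,0,0,0,0,0,0,0,0,0.08,0,0,0,0,0]
}}

```text
t: 12.95
eef_pos: [519.2, 246.6, 5.7]
eef_rot: [-180.0, 0.0, -153.5]
contact_force: [-0.3, -1.5, -3.6]
finger_gap: 0.263
finger_force: 91.4
```

```bash
cat > st.py <<'E'
from h import *
o=r.observe();d=np.array([-.446,.895])
print(o["eef_pos"],o["joint_vel"].round(1)[0]);print("adv",(o["eef_pos"][:2]-[537,212.1])@d, "drive F",o["contact_force"][:2]@d)
c=cam("side"); w=cloud(c); np.savez("s_%d.npz"%int(o["t"]*100),w=w,img=c["img"])
# plinth tilt: heights of plinth top near front edge
c=cam("wrist");im=c["img"];h=cv2.cvtColor(im,cv2.COLOR_BGR2HSV);m=((h[...,1]>100)&(h[...,0]>8)&(h[...,0]<24)&(h[...,2]>60)).astype(np.uint8)
m[:,:335]=0;m[:280]=0
v,u=np.nonzero(m[:345]); print("wedge left px",u.min() if len(u) else None, "top px", v.min() if len(u) else None)
o=r.observe();print("after: adv",(o["eef_pos"][:2]-[537,212.1])@d, "drive F",o["contact_force"][:2]@d)
E
python3 st.py
```

```text
[519.2191615  246.64064946   5.69305366] 14.4
adv 38.844135236642614 drive F -1.1996896929295493
wedge left px 366 top px 280
after: adv 40.828537869049704 drive F -0.16988829179814918
```

```bash
cat > wp.py <<'E'
from h import *
def wedge(px=True):
    c=cam("wrist");h=cv2.cvtColor(c["img"],cv2.COLOR_BGR2HSV);m=((h[...,1]>80)&(h[...,0]>6)&(h[...,0]<26)&(h[...,2]>35)).astype(np.uint8)
    m[:,:330]=0;m[:240]=0
    n,l,s,_=cv2.connectedComponentsWithStats(m)
    for k in range(1,n):
        if s[k,4]>150:
            v,u=np.nonzero(l==k); i=np.argmin(u+v); q=(u[i],v[i]); print(s[k],"corner",q,"z0",ray(c,q,0)[0,:2].round(1),"adv of butt",((ray(c,q,0)[0,:2]-[543,264])@np.array([-.446,.895])).round(1))
            for row in range(s[k,1],s[k,1]+60,8):
                uu=np.nonzero(l[row]==k)[0]; print(row,uu.min() if len(uu) else None,end="; ")
    return c
if __name__=="__main__": wedge()
E
python3 wp.py; python3 - <<'E'
import cv2;from h import *
im=cv2.imread("pics/w4.png");h=cv2.cvtColor(im,cv2.COLOR_BGR2HSV)
print("w4 at wedge",h[330,400],"bg",h[330,365-8],h[300,400])
E
```

```text
[  366   240   194   180 11512] corner (np.int64(367), np.int64(311)) z0 [518.8 297.6] adv of butt 40.8
240 550; 248 548; 256 546; 264 544; 272 542; 280 540; 288 538; 296 536; [412 374  22  24 152] corner (np.int64(412), np.int64(375)) z0 [541.9 338.7] adv of butt 67.4
374 414; 382 415; 390 424; 398 None; 406 None; 414 None; w4 at wedge [39 50 36] bg [ 0  0 35] [ 18  52 141]Traceback (most recent call last):
  File "wp.py", line 12, in <module>
    if __name__=="__main__": wedge()
                             ~~~~~^^
  File "wp.py", line 10, in wedge
    uu=np.nonzero(l[row]==k)[0]; print(row,uu.min() if len(uu) else None,end="; ")
                  ~^^^^^
IndexError: index 422 is out of bounds for axis 0 with size 420
```

```bash
cat > wp.py <<'E'
from h import *
d=np.array([-.446,.895]);p=np.array([.895,.446])
def wedge():
    c=cam("wrist");h=cv2.cvtColor(c["img"],cv2.COLOR_BGR2HSV);m=((h[...,1]>80)&(h[...,0]>6)&(h[...,0]<26)&(h[...,2]>35)).astype(np.uint8)
    m[:,:335]=0;m[:240]=0
    u0=None;E=[]
    for u in range(340,540,4):
        v=np.nonzero(m[280:350,u])[0]
        if len(v)>15: E.append((u,v[0]+280))
    E=np.array(E); X=ray(c,E,0)[:,:2]; A=np.stack([(X-[543,264])@d,(X-[543,264])@p],1); print(np.hstack([E,A.round(1)])[::4].tolist())
    s=A[(E[:,0]<515)]; k=np.polyfit(s[:,0],s[:,1],1); print("edge yaw",116.5-np.degrees(np.arctan(k[0])))
    o=r.observe(); print("tcp adv",((o["eef_pos"][:2]-[537,212.1])@d).round(1),"p",((o["eef_pos"][:2]-[537,212.1])@p).round(1),"F",o["contact_force"].round(1),"Fd",(o["contact_force"][:2]@d).round(1),o["t"])
    return c
if __name__=="__main__": wedge()
E
python3 wp.py; python3 - <<'E'
from h import *
import glob
# tilt: plinth plane from side depth
for f in ["side1.npz"]+sorted(glob.glob("s_*.npz")):
    w=np.load(f)["w"]; 
    # plinth top front strip in mirror frame
    q=w.reshape(-1,3)-[391,412,0]; a=np.radians(117.7); x=q[:,0]*np.cos(a)+q[:,1]*np.sin(a); y=-q[:,0]*np.sin(a)+q[:,1]*np.cos(a); z=q[:,2]
    m=(x>-95)&(x<20)&(abs(y)<135)&(z>30)&(z<90); k,*_=np.linalg.lstsq(np.stack([x[m],y[m],np.ones(m.sum())],1),z[m],rcond=None); print(f,m.sum(),k.round(3))
E
```

```text
[[372.0, 311.0, 42.9, -6.7], [420.0, 311.0, 66.1, -6.7], [436.0, 312.0, 73.9, -6.2], [452.0, 312.0, 81.6, -6.2], [468.0, 312.0, 89.3, -6.2], [484.0, 312.0, 97.1, -6.3], [500.0, 313.0, 104.9, -5.7], [516.0, 313.0, 112.7, -5.7], [532.0, 313.0, 120.4, -5.7]]
edge yaw 115.84082638015909
tcp adv 40.3 p -0.7 F [ 0.8  1.3 -4.2] Fd 0.8 13.15
side1.npz 919 [-1.3000e-02  3.4000e-02  6.3637e+01]
s_1295.npz 908 [-2.2000e-02  2.0000e-03  6.6196e+01]
```

Wedge advanced about 41 mm at an unchanged yaw of 116°, with about 58 mm standing out, so it should jam soon. Small taps now, reading the force, and shifting 4 mm sideways to centre on the butt.

Emit:
{"name": "move_arm", "arguments": {
  "targets": [0.01,-0.05,0,0,0,0,0,0.02,-0.05,0,0,0,0,0,0.02,0.005,0,0,0,0,0,0.02,0.005,0,0,0,0,0,0.02,-0.05,0,0,0,0,0,0.02,-0.05,0,0,0,0,0,0.02,0.01,0,0,0,0,0,0.02,-0.05,0,0,0,0,0,0.02,0.015,0,0,0,0,0,0.02,0.015,0,0,0,0,0]
}}

```text
t: 14.4
eef_pos: [513.3, 249.2, 5.7]
eef_rot: [180.0, -0.0, -153.4]
contact_force: [0.4, -0.6, -3.9]
finger_gap: 0.264
finger_force: 91.4
```

```bash
python3 wp.py
```

```text
[[428.0, 318.0, 73.8, -6.7], [444.0, 318.0, 81.6, -6.7], [460.0, 319.0, 89.5, -6.2], [476.0, 319.0, 97.3, -6.2], [492.0, 319.0, 105.0, -6.2], [508.0, 319.0, 112.8, -6.2], [524.0, 317.0, 120.4, -7.4]]
edge yaw 115.52412270909339
tcp adv 43.5 p -4.7 F [ 0.6 -0.  -4.1] Fd -0.3 14.45
```

Emit:
{"name": "move_arm", "arguments": {
  "targets": [0,-0.05,0,0,0,0,0,0,-0.05,0,0,0,0,0,0,0.005,0,0,0,0,0,0,0.005,0,0,0,0,0,0,-0.05,0,0,0,0,0,0,-0.05,0,0,0,0,0,0,0.012,0,0,0,0,0,0,-0.05,0,0,0,0,0,0,-0.02,0,0,0,0,0,0,0.02,0,0,0,0,0]
}}

```text
t: 15.7
eef_pos: [511.9, 251.8, 5.6]
eef_rot: [-180.0, -0.0, -153.5]
contact_force: [10.3, -34.1, -3.3]
finger_gap: 0.267
finger_force: 92.8
```

```bash
python3 wp.py
```

```text
[[428.0, 319.0, 76.8, -6.2], [444.0, 319.0, 84.6, -6.2], [460.0, 319.0, 92.3, -6.2], [476.0, 319.0, 100.1, -6.3], [492.0, 319.0, 107.9, -6.3], [508.0, 319.0, 115.7, -6.3], [524.0, 286.0, 119.3, -24.7]]
edge yaw 116.5995437800297
tcp adv 46.7 p -4.6 F [  8.5 -15.6  -3.8] Fd -17.8 15.75
```

Emit:
{"name": "move_arm", "arguments": {
  "targets": [0,-0.05,0,0,0,0,0,0,-0.05,0,0,0,0,0,0,-0.05,0,0,0,0,0,0,0,0,0,0,0,0,0,-0.05,0,0,0,0,0,0,-0.05,0,0,0,0,0,0,-0.05,0,0,0,0,0,0,-0.02,0,0,0,0,0,0,0.003,0,0,0,0,0,0,0.003,0,0,0,0,0]
}}

```text
t: 17.0
eef_pos: [511.9, 251.8, 5.7]
eef_rot: [-179.9, -0.0, -153.4]
contact_force: [4.1, -14.1, -2.5]
finger_gap: 0.267
finger_force: 92.1
```

```bash
python3 wp.py; python3 - <<'E'
from h import *
c=cam("side"); w=cloud(c); np.savez("s_z.npz",w=w)
q=w.reshape(-1,3)-[391,412,0]; a=np.radians(117.7); x=q[:,0]*np.cos(a)+q[:,1]*np.sin(a); y=-q[:,0]*np.sin(a)+q[:,1]*np.cos(a); z=q[:,2]
m=(x>-95)&(x<20)&(abs(y)<135)&(z>30)&(z<90); k,*_=np.linalg.lstsq(np.stack([x[m],y[m],np.ones(m.sum())],1),z[m],rcond=None); print(m.sum(),k.round(3))
E
```

```text
[[428.0, 320.0, 76.7, -5.7], [444.0, 320.0, 84.5, -5.8], [460.0, 320.0, 92.3, -5.8], [476.0, 320.0, 100.1, -5.8], [492.0, 320.0, 107.8, -5.8], [508.0, 320.0, 115.6, -5.9], [524.0, 288.0, 119.4, -23.8]]
edge yaw 116.69963861954977
tcp adv 46.7 p -4.8 F [  4.6 -13.3  -3.3] Fd -13.9 17.05
893 [-2.9000e-02 -3.0000e-03  6.6221e+01]
```

Emit:
{"name": "move_arm", "arguments": {
  "targets": [0,-0.05,0,0,0,0,0,0,-0.05,0,0,0,0,0,0,-0.02,0,0,0,0,0,0,0.004,0,0,0,0,0,0,-0.05,0,0,0,0,0,0,-0.05,0,0,0,0,0,0,-0.05,0,0,0,0,0,0,-0.02,0,0,0,0,0,0,0.006,0,0,0,0,0,0,0.006,0,0,0,0,0]
}}

```text
t: 18.35
eef_pos: [511.6, 252.0, 5.7]
eef_rot: [-179.8, -0.0, -153.5]
contact_force: [7.2, -24.1, -2.4]
finger_gap: 0.265
finger_force: 92.4
```

```bash
python3 wp.py
```

```text
[[428.0, 320.0, 77.1, -5.9], [444.0, 320.0, 84.8, -6.0], [460.0, 320.0, 92.6, -6.0], [476.0, 320.0, 100.3, -6.0], [492.0, 320.0, 108.1, -6.1], [508.0, 320.0, 115.8, -6.1], [524.0, 284.0, 119.1, -26.2]]
edge yaw 116.7425712357889
tcp adv 47.1 p -4.9 F [  6.5 -23.7  -2.6] Fd -24.1 18.4
```

A tight wedge: 24 N moves it only 0.4 mm, all elastic, 47 mm driven, and the mirror's slope reads zero. Back off, lift and return.

Emit:
{"name": "move_arm", "arguments": {
  "targets": [0,-0.1,0,0,0,0,0,0,-0.2,0,0,0,0,0,0,-0.25,-0.2,0,0,0,0,0,-0.3,-0.5,0,0,0,0,0,-0.4,-0.75,0,0,0,0,0,-0.7,-0.75,0,0,0,0,0.3,-1,-0.75,0,0,0,0,0.45,-1,-0.75,0,0,0,0,0.45,-1,-0.75,0,0,0,0,0.45,-1,-0.75,0,0,0,0]
}}

```text
t: 19.65
eef_pos: [520.4, 34.2, 156.0]
eef_rot: [-180.0, 0.0, -153.5]
contact_force: [-0.6, -0.2, -3.4]
finger_gap: 0.263
finger_force: 92.0
```

```bash
python3 - <<'E'
from h import *
o=r.observe();print(o["eef_pos"],o["t"]); plan([530,-421.4,156],167.5)
t=cam("top");s=cam("side")
A=cv2.resize(t["img"][160:280,120:260],(400,343),interpolation=2);B=cv2.resize(s["img"][90:230,110:273],(400,343),interpolation=2)
cv2.imwrite("pics/chk.png",np.hstack([A,B])); 
w=cloud(s);q=w.reshape(-1,3)-[391,412,0]; a=np.radians(117.7); x=q[:,0]*np.cos(a)+q[:,1]*np.sin(a); y=-q[:,0]*np.sin(a)+q[:,1]*np.cos(a); z=q[:,2]
for n,x0,x1 in(("strip",-103,-90),("slab",-70,20)):
    for W,l in((z,"now"),):
        m=(x>x0)&(x<x1)&(abs(y)<130)&(z>30)&(z<90); k=np.polyfit(y[m],z[m],1); print(n,m.sum(),k.round(3))
E
```

```text
[520.37234067  34.24929832 156.00787571] 19.65
shift [ 9.7390e-01 -2.0602e+00 -3.0000e-04] turn [0.     0.0003 0.2167] t 19.65 F [-0.6 -0.2 -3.4]
strip 468 [-0.    54.179]
slab 627 [-0.   67.62]
```

View pics/chk.png

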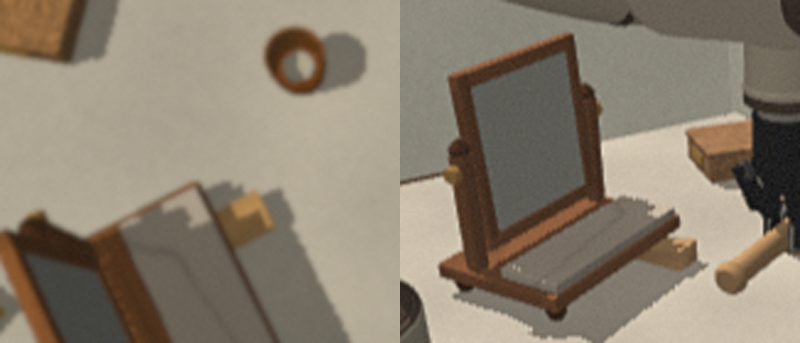

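The picture shows the mirror level (slope 0.000 on both the plinth strip and the slab), the wedge driven in at (245,220) of the left panel, and the tealight untouched. Carrying the mallet back.

Emit:
{"name": "move_arm", "arguments": {
  "targets": [0.47,-1,0,0,0,0,0,0.47,-1,0,0,0,0,0,0.47,-1,0,0,0,0,0,0.47,-1,0,0,0,0,0,0.47,-1,0,0,0,0,0,0.47,-1,0,0,0,0,0,0.47,-1,0,0,0,0,0,0.47,-1,0,0,0,0,0,0.47,-1,0,0,0,0,0,0.47,-1,0,0,0,0,0]
}}

```text
t: 21.0
eef_pos: [525.4, -186.1, 155.8]
eef_rot: [-180.0, -0.0, -153.4]
contact_force: [0.8, -0.6, -3.5]
finger_gap: 0.269
finger_force: 92.2
```

Emit:
{"name": "move_arm", "arguments": {
  "targets": [0.49,-1,0,0,0,0.05,0,0.49,-1,0,0,0,0.1,0,0.49,-1,0,0,0,0.15,0,0.49,-1,0,0,0,0.2,0,0.49,-1,0,0,0,0.217,0,0.49,-1,0,0,0,0.217,0,0.49,-1,0,0,0,0.217,0,0.49,-1,0,0,0,0.217,0,0.49,-1,0,0,0,0.217,0,0.49,-1,0,0,0,0.217,0]
}}

```text
t: 22.25
eef_pos: [527.2, -408.8, 155.8]
eef_rot: [-180.0, 0.0, 167.5]
contact_force: [-0.6, -0.6, -3.8]
finger_gap: 0.267
finger_force: 92.3
```

```bash
python3 - <<'E'
from h import *
print(r.observe()["eef_pos"],r.observe()["eef_rot"]); plan([530,-421.4,7.5],167.5)
E
```

```text
[ 527.18222815 -408.83665122  155.82780471] [-1.79992074e+02  3.26641241e-03  1.67525219e+02]
shift [-0.0273 -0.0582  0.7416] turn [-0.      0.      0.0001] t 22.25 F [-0.6 -0.6 -3.8]
```

Down to just above the mat, then the last bit slowly, reading the contact force.

Emit:
{"name": "move_arm", "arguments": {
  "targets": [-0.027,-0.058,0.2,0,0,0,0,-0.027,-0.058,0.4,0,0,0,0,-0.027,-0.058,0.55,0,0,0,0,-0.027,-0.058,0.65,0,0,0,0,-0.027,-0.058,0.7,0,0,0,0,-0.027,-0.058,0.72,0,0,0,0,-0.027,-0.058,0.73,0,0,0,0,-0.027,-0.058,0.738,0,0,0,0,-0.027,-0.058,0.742,0,0,0,0,-0.027,-0.058,0.742,0,0,0,0]
}}

```text
t: 23.5
eef_pos: [529.9, -421.6, 7.5]
eef_rot: [-180.0, 0.0, 167.5]
contact_force: [-0.7, 0.1, -3.6]
finger_gap: 0.263
finger_force: 92.5
```

Emit:
{"name": "move_arm", "arguments": {
  "targets": [0,0,0.002,0,0,0,0,0,0,0.003,0,0,0,0,0,0,0.004,0,0,0,0,0,0,0.005,0,0,0,0,0,0,0.005,0,0,0,0,0,0,0.005,0,0,0,0,0,0,0.005,0,0,0,0,0,0,0.005,0,0,0,0,0,0,0.005,0,0,0,0,0,0,0.005,0,0,0,0]
}}

```text
t: 24.75
eef_pos: [529.9, -421.6, 7.1]
eef_rot: [-180.0, 0.0, 167.5]
contact_force: [-3.9, 3.5, 7.7]
finger_gap: 0.264
finger_force: 93.8
```

The mallet rests on the mat. Release, then rise straight up.

Emit:
{"name": "move_arm", "arguments": {
  "targets": [0,0,0,0,0,0,0.5,0,0,0,0,0,0,1,0,0,0,0,0,0,1,0,0,0,0,0,0,1,0,0,0,0,0,0,1,0,0,-0.1,0,0,0,1,0,0,-0.3,0,0,0,1,0,0,-0.6,0,0,0,1,0,0,-0.9,0,0,0,1,0,0,-0.9,0,0,0,1]
}}

```text
t: 26.0
eef_pos: [531.1, -422.6, 193.7]
eef_rot: [-179.7, 0.5, 167.5]
contact_force: [0.1, -0.4, -0.4]
finger_gap: 1.0
finger_force: 0.0
```

```bash
python3 - <<'E'
from h import *
c=cam("wrist"); t=cam("top")
cv2.imwrite("pics/end.png",np.hstack([cv2.resize(c["img"],(400,300)),cv2.resize(t["img"],(400,300))]))
w=cloud(c); 
for s in (-120,-60,-20,50): 
    u=proj(c,[530+s*.976,-421.5-s*.216,40]).astype(int); print(s,u,w[u[1],u[0]].round(1))
print(r.observe()["t"])
E
```

```text
-120 [278  22] [ 413.1 -395.9   42.9]
-60 [278 106] [ 471.3 -408.7   39. ]
-20 [278 156] [ 510.8 -417.4   37.7]
50 [278 233] [ 576.8 -431.9   43.3]
26.1
```

View pics/end.png

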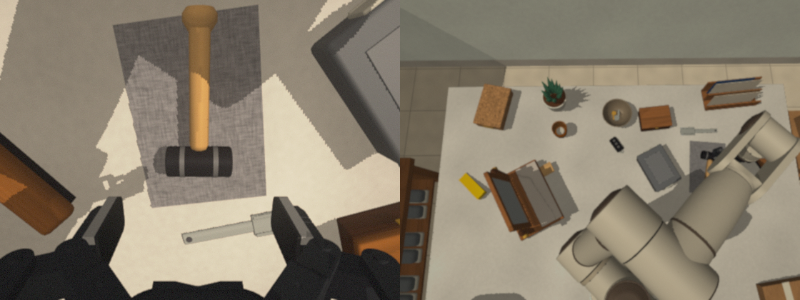

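The mallet lies flat within the mat (handle top at 38 mm, head at 43 mm), and everything else is where it was. Handing in.

```bash
python3 -c "
from workcell import r
print(r.hand_in())"
```

```text
the job is handed in; nothing more can be done
None
```

The wedge is tapped in about 47 mm and sits tight (a final 24 N tap moved it only about 0.4 mm), the mirror reads level, the mallet lies flat on its mat and released, and the job was handed in at about 26 s.

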